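# Snap the grease coupler onto a tilted nipple and hold it there

### The job

Take the steel grease coupler out of its black stand, push it mouth first, squarely along the tilted axis, onto the leaning grease nipple of the grey bearing block until it snaps over the nipple's balls and the brass spring collar is pressed fully down. Finish while still gripping the coupler and holding it down against that spring; do not let go. Leave everything else on the bench where it is.

Things in the scene. Friction and masses are not known exactly. Their poses are not given: they have to be found in the camera images.
- coupler_grip (a point): grip point of the loose steel coupler (about 0.2 kg, round): centre of its dark upper barrel, 26 dia, 78 above the mouth, 34 below the top. Fingertips reaching more than 33 below it would meet the wider socket. Axes are the coupler's: z from mouth to top
- coupler: the same coupler, 112 long, origin at the centre of its open mouth: bright socket, 36 dia, from 0 to 42, then the barrel to 112. Behind a lip (19 bore, 5 thick) the bore is 26 wide, to 38 deep; the lip snaps over the nipple's balls
- coupler_mouth (a point): the same point, centre of the coupler's mouth
- stand: black stand, fixed, 75 x 75 x 20, origin under its centre; the coupler stands mouth down in its round 39 hole, 12 deep (mouth 8 above the bench); lift it straight up
- block: grey bearing block fixed to the bench, origin under its centre, footprint 130 (x) x 100 (y), highest edge at 69, nipple tip at 100; carries the nipple, which leans 0.44 rad from the vertical towards the block's -x
- nipple: steel grease nipple, fixed on the block. z is its axis, out of the tip; origin on the axis at the block's face, 46 below the tip, 58 above the bench. Stem 16 dia up to 36, then a cone to 6 dia at 46. Two sprung balls on +-y at 30 stand out to 24 dia. Brass spring collar round the stem, 31 dia, top at 26 when up
- nipple_tip (a point): tip of the nipple, on its axis; same axes. Mouth heights above the nipple's origin: 35 to 25 the balls resist (about 6 N), from 26 the mouth presses the collar, at about 20 the balls snap out behind the lip, 17 is fully home
- collar (a joint): how far the spring collar is pressed down along the nipple, m: 0 up, 0.009 fully down. Its spring pushes back with 7 N at the start, 11.5 N fully down, more than the balls' catch can hold, so it must be held down
- ball_left (a joint): how far the ball on the nipple's +y side is pressed in, m: 0 out (also when snapped behind the lip), about 0.0025 under the lip
- ball_right (a joint): the same for the ball on the -y side
- wrench: open-ended steel wrench, 170 long, lying on the bench; bystander
- offcut: upright solid steel bar offcut, 32 dia x 50 tall, origin under its centre; bystander
- bush: brass bush (plain ring), 44 outer, 24 bore, 25 tall, origin under its centre; bystander
- spare: small closed steel plug fitting, 32 dia at the foot, 65 tall, standing; no bore; origin under its centre; bystander
- brush: hand brush lying at the left; bystander
- cartridge: can, 54 dia x 120 tall, standing at the left, origin under its centre; bystander
- nut_tray: empty open steel tray 130 x 100 x 30 at the right, origin under its centre; bystander
There are look-alikes about, which are no part of the job. Leave any orange look-alike of the coupler alone.

How it is judged (in metres and radians):
On the way, in this order (a step that is already met when the one before it is completed fails the run):
1. the coupler is gripped and lifted clear of its stand (height (world z) of coupler_mouth above 0.04 m and contact force between coupler and the fingers above 1 N), for 0.1 s.
2. the coupler has snapped squarely onto the nipple, collar pressed down (value of joint collar above 0.0065 m and value of joint each of ball_left, ball_right below 0.0015 m and angle between the z axis of coupler and the z axis of nipple, either way round below 0.14 rad and distance between coupler_mouth and nipple below 0.023 m), for 0.2 s.
At the end, for the whole second after the job is handed in: Coupler on the nipple, square within 0.14 rad, mouth within 23 mm of the nipple's origin, both balls out (under 1.5 mm in), collar down more than 6.5 of 9 mm and loaded by the coupler with over 5 N, fingers gripping the coupler with over 2 N, all at rest (all of step 2 and contact force between coupler and the fingers above 2 N and contact force between coupler and collar above 5 N and linear speed of coupler below 0.02 m/s); the arm keeps its last pose, push and grip.
It fails at once if a bystander is moved by more than 30 mm (distance of any of wrench, offcut, bush, spare, brush, cartridge, nut_tray from where it was at the start of the episode above 0.03 m).
It also fails if it takes over 38 s, if anything falls off the work surface, if the arm or the gripper's body presses on something with over 40 N, if the wrist force passes 120 N, or if a joint passes its speed limit or range.

### The arm

A 6-joint arm with a two-finger parallel gripper is mounted at the origin on the work surface. World frame = base frame: x ahead of the robot, y to its left, z up, the work surface at z = 0. Lengths are in mm, angles in rad, forces in N, time in s.
With the tool pointing down it reaches from about 300 to 875 mm from the base axis. Payload 6.4 kg.
Tool frame: the origin (TCP) lies at the centre of the arm's flange, where the gripper is bolted on; the fingertips stand 166 mm ahead of it and the grasp point (between the pads) lies 147 mm ahead of it (arm.hold_point_z is the distance from the TCP to the grasp point, in mm); z points along the fingers, y is the direction in which the jaws open and shut (so a half turn about z gives the same grasp; the last joint's range is limited). The gripper opens to 88 mm and grips with 3 to 60 N. Pads are 18 mm wide; open, the fingers measure 123 mm over their backs; the gripper's body (75 mm by 187 mm) begins 45 mm behind the grasp point.
Start: joints at [0.944, 0.181, 1.607, -0, 1.354, -0.206], TCP at [234.873, 524.859, 404.714] pointing down, gripper open.
Joint ranges: [-2.99, 2.99], [-0.89, 2.07], [0.3, 2.58], [-1.14, 4.28], [0, 2.63], [-3.12, 3.12]. Speed limits (rad/s): [2.57, 2.57, 3.01, 3.14, 3.14, 3.14].

### API

Orientations are given as a unit quaternion [w, x, y, z].
In Python, from plant import arm gives the robot as it stands. The module is installed in compiled form; this text tells all that it offers.
- The arm moves only by the shell command python3 -m jog 'ROWS' [FORCE]. ROWS is JSON, a list of rows, each a list of 7 numbers: the shift along the tool's x, y, z in m, then the turn, a rotation vector about the tool's x, y, z in degrees, then the gripper's target within -1 to 1 (shut at 1, half-way at 0, fully open at -1). In form: [[tx, ty, tz, ax, ay, az, fingers], ...]. A call has exactly 10 rows; each row is the pose to reach, as a shift and turn from the pose measured when the call began, along the tool's axes at that moment; what a row does not reach only later rows make up. A row lasts 1/8 s, in which the tool goes at most 62.5 mm and 10.7 degrees, less where a joint would pass 70% of its speed; a pose out of reach is approached as far as the arm can. A call with a gripper value outside its range is refused whole. The fingers move at their own pace and stop on an object; FORCE is the grip in N (left out, the last holds). Time passes only in rows, so rows that repeat a pose let the fingers close, or fill a call up. It gives the time, the measured TCP pose, the force and the opening at its end, in the units of the state.
- arm.read_state(): the state, without advancing time (a new reading comes with each control period).
- arm.capture(name): name is "side" or "top" or "wrist"; returns a dict with "img" (480x640x3 uint8, red, green, blue), "K" (3x3 intrinsics, pixels), "D" ([k1, k2, p1, p2, k3] as OpenCV has them; the pictures are not rectified), "R" (3x3) and "t" (3): a world point X has camera coordinates R X + t. Camera axes: x right, y down, z forward; pixel columns grow to the right and rows downward; lengths in mm; the calibration is good to about 2 mm. A picture is of the moment at which its call begins. There is no depth.
- arm.close_job(): hands the job in, once; it reports no verdict.
Trained networks look in a picture, given as the dict that the camera call returned (one of the last four; its "shot" number tells which), for a name from the list of things; names that differ only in an ending like _2 or _b are one class to them, and where a whole thing is asked for, a point or a joint stands for the part that bears it (a point fixed in the world has none). Each returns a list of dicts, best first, with "confidence" (0 to 1); they miss things now and then, are a little off and sometimes report something else, mostly with a low value. They report only what shows in the picture. A call takes as long as a camera call. They do not tell look-alikes from the thing itself.
- arm.trace(picture, query): "region" (480x640 bool, what is visible of it) and "at" ([row, column] in pixels, amid what is visible of it).
The state is a dict: "t": time; "q": joint angles; "joint_velocities": joint speeds; "tau": joint torques, N m; "tcp_pos": TCP position; "eef_rot": TCP orientation; "contact_force": force on the tool from outside, world axes, zero at the start; "moment": the same for the moment, N m; "gripper_width": opening from 0.0 (shut) to 1.0 (fully open).
Only numpy, scipy, OpenCV 4.12 (cv2) and the standard library are available. Lean on these libraries where they do the work, as an engineer would, in place of code of your own. Each camera call takes 0.05 s, during which the arm holds its last target. There are 200 camera calls.

## Working session

There is one attempt and no reset: what is moved stays moved. The work goes in short steps, Python scripts to look and compute and a shell command to move; the robot and the scene stay as the last step left them, time stands still between calls to the robot, and variables do not carry over. Pictures are saved under pics/ and viewed, about 8 in all and at most 12, crops included, and the job is handed in when it is done.

```bash
mkdir -p pics
cat > h.py <<'E'
import numpy as np, cv2, json
from plant import arm
from scipy.spatial.transform import Rotation as Ro
def ray(p,uv):
    n=cv2.undistortPoints(np.array([[uv]],float),p['K'],np.array(p['D'],float))[0,0]
    R=np.array(p['R']);t=np.array(p['t'])
    return -R.T@t, (lambda d:d/np.linalg.norm(d))(R.T@np.array([n[0],n[1],1]))
def tri(obs):
    A=np.zeros((3,3));b=np.zeros(3)
    for p,uv in obs:
        c,d=ray(p,uv);M=np.eye(3)-np.outer(d,d);A+=M;b+=M@c
    X=np.linalg.solve(A,b)
    return X,[float(np.linalg.norm(np.cross(X-ray(p,uv)[0],ray(p,uv)[1]))) for p,uv in obs]
def proj(p,X):
    return cv2.projectPoints(np.array([X],float),cv2.Rodrigues(np.array(p['R'],float))[0],np.array(p['t'],float),p['K'],np.array(p['D'],float))[0][0,0]
def plane(p,uv,z):
    c,d=ray(p,uv);return c+d*(z-c[2])/d[2]
def tool():
    s=arm.read_state();q=s['eef_rot'];return np.array(s['tcp_pos']),Ro.from_quat([q[1],q[2],q[3],q[0]]).as_matrix(),s
def save(p,n):cv2.imwrite('pics/'+n,p['img'][:,:,::-1])
E
python3 - <<'E'
from h import *
P={}
for n in ['side','top']:
    p=arm.capture(n);save(p,n+'0.png');print(n,p['shot'],(-np.array(p['R']).T@p['t']).round())
    for q in ['coupler','stand','block','nipple','collar','spare','offcut','bush']:
        for r in arm.trace(p,q)[:3]: 
            v,u=np.nonzero(r['region']);print(q,round(r['confidence'],2),'uv',r['at'][::-1],[u.min(),u.max(),v.min(),v.max()])
print(arm.hold_point_z,arm.read_state())
E
```

```text
side 1 [  500. -1138.   724.]
coupler 0.91 uv [297.6, 275.1] [np.int64(291), np.int64(304), np.int64(254), np.int64(298)]
coupler 0.72 uv [310.3, 307.3] [np.int64(301), np.int64(317), np.int64(281), np.int64(331)]
stand 0.66 uv [288.7, 299.6] [np.int64(282), np.int64(317), np.int64(286), np.int64(311)]
block 0.86 uv [321.8, 225.6] [np.int64(295), np.int64(342), np.int64(203), np.int64(242)]
nipple 0.74 uv [372.8, 384.8] [np.int64(332), np.int64(415), np.int64(354), np.int64(412)]
nipple 0.46 uv [314.5, 214.1] [np.int64(310), np.int64(322), np.int64(202), np.int64(217)]
spare 0.66 uv [389.3, 272.9] [np.int64(386), np.int64(398), np.int64(259), np.int64(284)]
bush 0.66 uv [375.8, 235.4] [np.int64(369), np.int64(385), np.int64(225), np.int64(240)]
top 2 [ 387.   20. 1121.]
coupler 0.72 uv [373.5, 266.6] [np.int64(365), np.int64(385), np.int64(259), np.int64(276)]
coupler 0.65 uv [416.7, 256.9] [np.int64(404), np.int64(428), np.int64(248), np.int64(267)]
stand 0.98 uv [368.8, 267.9] [np.int64(354), np.int64(390), np.int64(251), np.int64(286)]
stand 0.28 uv [373.0, 265.3] [np.int64(365), 
[... 882 characters left out ...]
0.9, 'q': array([ 9.43701019e-01,  1.80758765e-01,  1.60695899e+00,  3.24113035e-05,
        1.35383628e+00, -2.06309580e-01]), 'joint_velocities': array([-1.19973649e-03,  6.64039763e-04, -1.15506863e-03,  4.27781592e-04,
       -6.53351830e-04,  4.34646121e-07]), 'tau': array([-3.91435015e-04, -4.33827245e+01, -3.42171407e+01,  7.01641222e-02,
        3.07831436e-02, -6.39199797e-06]), 'tcp_pos': array([234.87205582, 524.86594288, 404.75751674]), 'eef_rot': array([-6.65585419e-06,  2.08847528e-01,  9.77948214e-01,  2.40631540e-05]), 'contact_force': array([ 1.22488055,  0.26855498, -0.00201633]), 'moment': array([-0.01193745,  0.03484864, -0.02807258]), 'gripper_width': 0.9980048619017214}
```

Run:
```python
import cv2,numpy as np
a=cv2.imread('pics/side0.png')[180:430,230:480];b=cv2.imread('pics/top0.png')[140:350,190:450]
a=cv2.resize(a,(400,400),interpolation=2);b=cv2.resize(b,(390,315),interpolation=2)
b=cv2.copyMakeBorder(b,0,85,0,0,0);cv2.imwrite('pics/c0.png',np.hstack([a,b]))
```

```text
(no output)
```

View pics/c0.png

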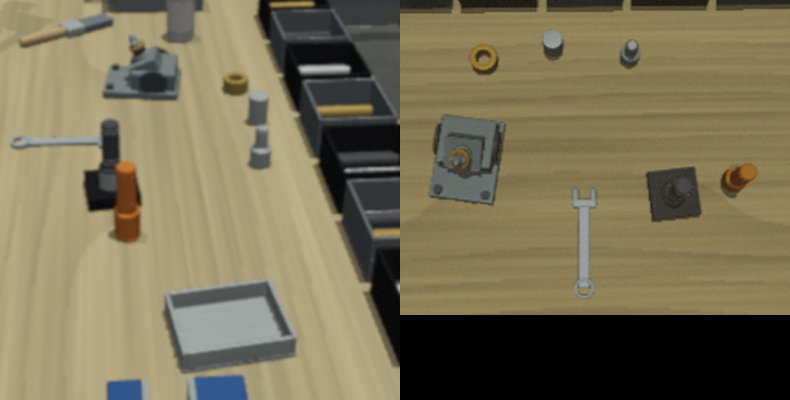

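View pics/top0.png

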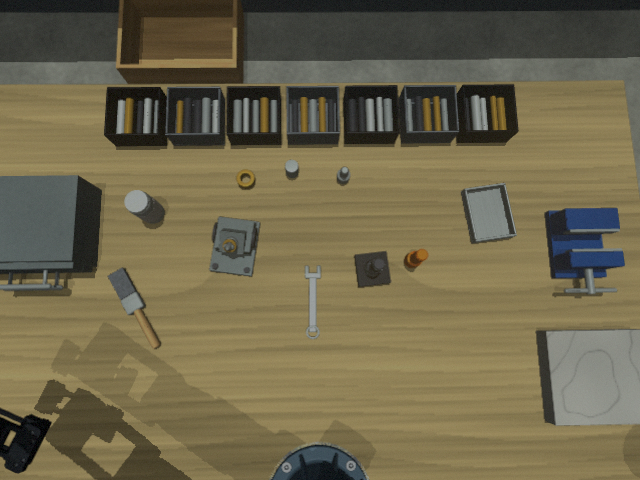

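The side and top views show two candidates. The dark one stands in the black stand, top (373,267) and side (298,275). The orange look-alike stands free at top (417,257) and side (310,307). The dark one fits the description. The block is at top (235,246), with the nipple at about (229,245).

Run:
```python
from h import *
p=arm.capture('side');q=arm.capture('top')
print('coupler mid',tri([(p,(297.6,275.1)),(q,(373.5,266.6))]))
print('stand z20',plane(q,(372,268.5),20).round(1), 'orange',plane(q,(416.7,256.9),50).round(1))
print('nip',tri([(p,(314.5,210)),(q,(228,245))]))
print('block z0',plane(q,(234,247),20).round(1))
w=arm.capture('wrist');T,R,s=tool()
Rc=np.array(w['R']);c=-Rc.T@w['t']
print('cam in tool',R.T@(c-T),(R.T@Rc.T).round(3),w['K'])
print(R.round(3),s['t'])
```

```text
coupler mid (array([ 495.49883505, -129.53058836,   69.20579026]), [1.0959685326393507, 1.0959685326393038])
stand z20 [ 497.3 -132.8   20. ] orange [ 519.2 -231.6   50. ]
nip (array([547.49787482, 192.7337096 ,  73.07914713]), [2.015110609112443, 2.015110609112754])
block z0 [552.8 187.6  20. ]
cam in tool [80.92426523  1.06921054 21.35088516] [[ 0.    -0.951 -0.31 ]
 [ 1.     0.001 -0.001]
 [ 0.001 -0.31   0.951]] [[341.1886335    0.         317.21798787]
 [  0.         341.1886335  238.45726249]
 [  0.           0.           1.        ]]
[[-0.913  0.408 -0.   ]
 [ 0.408  0.913 -0.   ]
 [-0.    -0.    -1.   ]] 1.05
```

```bash
python3 -m jog '[[-0.42,-0.176,0.075,0,0,-24,-1],[-0.42,-0.176,0.075,0,0,-24,-1],[-0.42,-0.176,0.075,0,0,-24,-1],[-0.42,-0.176,0.075,0,0,-24,-1],[-0.42,-0.176,0.075,0,0,-24,-1],[-0.42,-0.176,0.075,0,0,-24,-1],[-0.42,-0.176,0.075,0,0,-24,-1],[-0.42,-0.176,0.075,0,0,-24,-1],[-0.42,-0.176,0.075,0,0,-24,-1],[-0.42,-0.176,0.075,0,0,-24,-1]]' 50
python3 - <<'E'
from h import *
import pickle
w=arm.capture('wrist');save(w,'w1.png');pickle.dump(w,open('w1.pkl','wb'))
for q in ['nipple','collar','block']:
    for r in arm.trace(w,q)[:2]:
        v,u=np.nonzero(r['region']);print(q,round(r['confidence'],2),r['at'][::-1],u.min(),u.max(),v.min(),v.max())
T,R,s=tool();print(T,R.round(3),s['t'])
E
```

```text
t: 2.3
tcp_pos: [545.9, 193.0, 329.7]
eef_rot: [-0.0, 0.001, 1.0, 0.0]
contact_force: [0.6, 0.2, -0.4]
gripper_width: 1.003
nipple 0.98 [310.3, 252.5] 292 334 227 270
collar 0.64 [287.9, 394.5] 275 304 355 402
collar 0.61 [310.7, 258.4] 292 334 227 270
block 0.84 [311.4, 234.9] 249 378 153 313
[545.65816488 193.77445891 330.06795489] [[-1.  0.  0.]
 [ 0.  1.  0.]
 [-0.  0. -1.]] 2.5
```

View pics/w1.png

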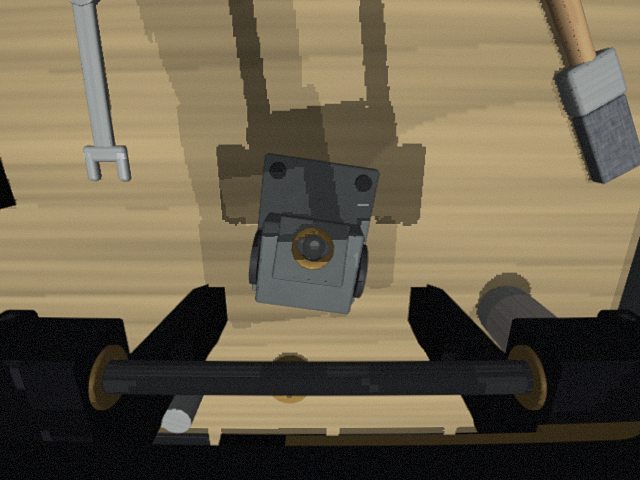

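The wrist view shows the block with its leaning nipple: tip at about (314,243), brass collar round (313,249), and the base plate's near edge running (265,154)–(379,170). I'll take a second viewpoint on the way to the coupler.

```bash
python3 -m jog '[[0.02,-0.11,0,0,0,0,-1],[0.02,-0.11,0,0,0,0,-1],[0.02,-0.11,0,0,0,0,-1],[0.02,-0.11,0,0,0,0,-1],[0.02,-0.11,0,0,0,0,-1],[0.02,-0.11,0,0,0,0,-1],[0.02,-0.11,0,0,0,0,-1],[0.02,-0.11,0,0,0,0,-1],[0.02,-0.11,0,0,0,0,-1],[0.02,-0.11,0,0,0,0,-1]]'
python3 - <<'E'
from h import *
import pickle
w=arm.capture('wrist');pickle.dump(w,open('w2.pkl','wb'))
for r in arm.trace(w,'nipple')[:2]:
    v,u=np.nonzero(r['region']);print(round(r['confidence'],2),r['at'][::-1],u.min(),u.max(),v.min(),v.max())
w1=pickle.load(open('w1.pkl','rb'))
u0,v0=np.array(arm.trace(w,'nipple')[0]['at'][::-1]).astype(int)
print(u0,v0)
def crop(p,u,v,h=75): return cv2.resize(p['img'][v-h:v+h,u-h:u+h,::-1],(400,400),interpolation=2)
cv2.imwrite('pics/nip.png',np.hstack([crop(w1,313,225),crop(w,u0,v0-20)]))
for z in(12,18):
    a=plane(w1,(265,154),z);b=plane(w1,(379,170),z);print(a,b,np.linalg.norm(b-a),np.degrees(np.arctan2(-(b-a)[0],(b-a)[1])))
E
```

```text
t: 3.75
tcp_pos: [525.7, 83.7, 330.0]
eef_rot: [0.0, 0.0, 1.0, 0.0]
contact_force: [-0.3, -0.3, -0.0]
gripper_width: 0.996
0.61 [457.7, 272.6] 429 481 253 294
0.19 [285.9, 417.8] 270 303 396 444
457 272
[486.41550053 149.75563172  12.        ] [499.98362644 247.07738608  12.        ] 98.26300378715167 -7.9367418610152844
[485.99110217 150.65765744  18.        ] [499.28450429 246.00886689  18.        ] 96.27340070642234 -7.936741861015302
```

View pics/nip.png

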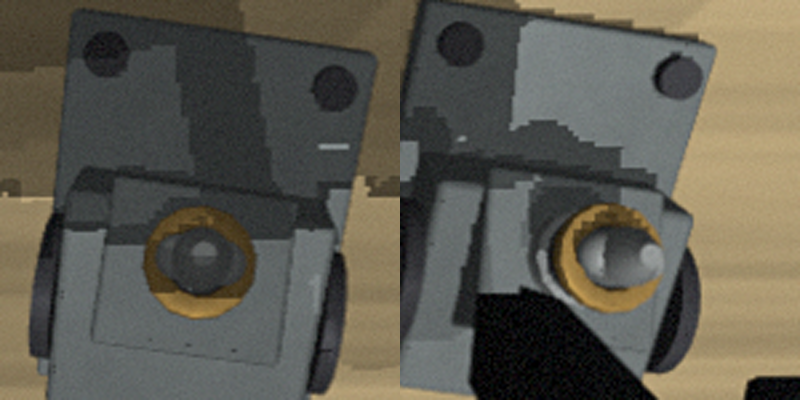

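Run:
```python
from h import *
import pickle
a=pickle.load(open('w1.pkl','rb'));b=pickle.load(open('w2.pkl','rb'))
t=tri([(a,(314.5,243.75)),(b,(476.5,274.5))]);c=tri([(a,(313,248.6)),(b,(460,273.4))])
print('tip',t,'collartop',c)
d=t[0]-c[0];print(d,np.linalg.norm(d),d/np.linalg.norm(d))
y=np.radians(-7.94);bx=np.array([np.cos(y),np.sin(y),0]);ax=-np.sin(.44)*bx+np.cos(.44)*np.array([0,0,1]);print('axis',ax)
print('pred collar',t[0]-20*ax, [proj(p,t[0]-20*ax) for p in(a,b)],'origin',t[0]-46*ax)
P=plane(a,(265,154),15);Q=plane(a,(379,170),15);C=(P+Q)/2+65*bx;print('block c',C)
print('axis-view tip at z100',plane(a,(314.5,243.75),100))
```

```text
tip (array([538.03254539, 192.06086707,  99.09258941]), [0.9416450800073298, 0.9416450800071603]) collartop (array([548.31740651, 190.94326054,  76.59905874]), [0.1237932117145462, 0.12379321171443428])
[-10.28486112   1.11760653  22.49353067] 24.758560835046133 [-0.41540626  0.04514021  0.90851527]
axis [-0.4218561   0.05883758  0.90475166]
pred collar [546.46966733 190.88411544  80.99755615] [array([312.85269831, 248.0646532 ]), array([462.59360879, 273.69180231])] origin [557.43792587 189.35433831  57.4740129 ]
block c [557.29554575 189.39604433  15.        ]
axis-view tip at z100 [536.74456235 192.24997545 100.        ]
```

```bash
python3 -m jog '[[0.025,-0.215,0,0,0,4,-1],[0.025,-0.215,0,0,0,8,-1],[0.025,-0.215,0,0,0,8,-0.5],[0.025,-0.215,0,0,0,8,-0.5],[0.025,-0.215,0,0,0,8,-0.5],[0.025,-0.215,0,0,0,8,-0.5],[0.025,-0.215,0,0,0,8,-0.5],[0.025,-0.215,0,0,0,8,-0.5],[0.025,-0.215,0,0,0,8,-0.5],[0.025,-0.215,0,0,0,8,-0.5]]'
python3 - <<'E'
from h import *
import pickle
w=arm.capture('wrist');save(w,'w3.png');pickle.dump(w,open('w3.pkl','wb'))
for q in ['coupler','stand']:
  for r in arm.trace(w,q)[:2]:
    v,u=np.nonzero(r['region']);print(q,round(r['confidence'],2),r['at'][::-1],u.min(),u.max(),v.min(),v.max())
T,R,s=tool();print(T,R.round(3),s['t'])
E
```

```text
t: 5.15
tcp_pos: [500.7, -131.0, 330.0]
eef_rot: [0.0, 0.07, 0.998, 0.0]
contact_force: [-0.5, 1.5, -0.1]
gripper_width: 0.752
coupler 0.97 [196.2, 277.4] 156 237 231 319
coupler 0.61 [316.2, 239.7] 291 335 199 282
stand 0.69 [313.6, 198.8] 262 364 168 267
[ 500.62322551 -131.25847713  330.00759875] [[-0.99   0.139  0.   ]
 [ 0.139  0.99   0.   ]
 [-0.     0.    -1.   ]] 5.3
```

View pics/w3.png

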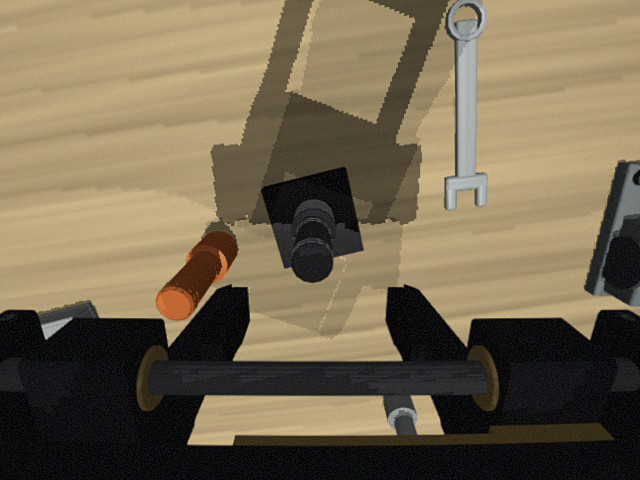

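Here the dark coupler is in the black stand, with its top disc at about (313,262). The orange look-alike is at (196,277), clearly separate. One enlarged crop will confirm it and give me a second ray for its height.

Run:
```python
from h import *
import pickle
w=pickle.load(open('w3.pkl','rb'))
t=arm.capture('top')
print('w z120',plane(w,(313,262),120),'stand z20',plane(w,(314,218),20))
c1=cv2.resize(w['img'][160:310,240:390,::-1],(400,400),interpolation=2)
print('pred top uv',proj(t,plane(w,(313,262),120)))
s=arm.capture('side')
c2=cv2.resize(s['img'][245:320,270:345,::-1],(400,400),interpolation=2)
cv2.imwrite('pics/cp.png',np.hstack([c1,c2]))
import pickle;pickle.dump(s,open('s.pkl','wb'))
```

```text
w z120 [ 496.15709634 -131.92692094  120.        ] stand z20 [ 495.22136551 -132.19590911   20.        ]
pred top uv [377.96901333 264.25222595]
```

View pics/cp.png

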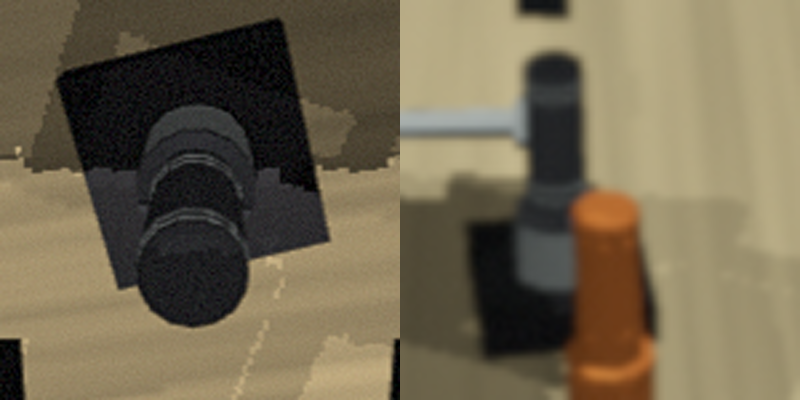

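Run:
```python
from h import *
import pickle
w=pickle.load(open('w3.pkl','rb'));s=pickle.load(open('s.pkl','rb'))
print(tri([(w,(312.4,261.2)),(s,(298.5,257.75))]))
```

```text
(array([ 497.43074568, -132.42943899,  116.14522033]), [0.29011867427782884, 0.2901186742778562])
```

The crop confirms the dark barrel coupler in the black stand. Its top triangulates to (497,-132,116), which agrees with the text's 120. Next I descend, then grip.

```bash
python3 -m jog '[[0.004,-0.001,0.03,0,0,0,-0.5],[0.004,-0.001,0.06,0,0,0,-0.5],[0.004,-0.001,0.08,0,0,0,-0.5],[0.004,-0.001,0.097,0,0,0,-0.5],[0.004,-0.001,0.097,0,0,0,-0.5],[0.004,-0.001,0.097,0,0,0,1],[0.004,-0.001,0.097,0,0,0,1],[0.004,-0.001,0.097,0,0,0,1],[0.004,-0.001,0.097,0,0,0,1],[0.004,-0.001,0.097,0,0,0,1]]' 50
python3 - <<'E'
from h import *
T,R,s=tool();print(T,R.round(3),s['t'],s['contact_force'],s['gripper_width']*88)
E
```

```text
t: 6.65
tcp_pos: [496.7, -131.9, 233.2]
eef_rot: [0.0, 0.07, 0.998, -0.0]
contact_force: [-0.0, -1.6, 0.8]
gripper_width: 0.283
[ 496.65079249 -131.94735413  233.23045819] [[-0.99   0.139  0.001]
 [ 0.139  0.99  -0.   ]
 [-0.001 -0.    -1.   ]] 6.65 [-0.02612115 -1.55141157  0.82667271] 24.890147669761202
```

```bash
python3 -m jog '[[0,0,-0.015,0,0,0,1],[0,0,-0.035,0,0,0,1],[0,0,-0.07,0,0,0,1],[0,0,-0.11,0,0,0,1],[0,0,-0.14,0,0,0,1],[0,0,-0.14,0,0,0,1],[0,0,-0.14,0,0,0,1],[0,0,-0.14,0,0,0,1],[0,0,-0.14,0,0,0,1],[0,0,-0.14,0,0,0,1]]'
cat >> h.py <<'E'
tip=np.array([537.7,192.1,99.6]);yaw=np.radians(-7.94);BX=np.array([np.cos(yaw),np.sin(yaw),0])
AX=-np.sin(.44)*BX+np.cos(.44)*np.array([0,0,1]);ORG=tip-46*AX
def goal(m,corr=np.zeros(3)):
    z=-AX;y=np.array([-np.sin(yaw),np.cos(yaw),0]);Rg=np.c_[np.cross(y,z),y,z]
    T,R,s=tool();G=ORG+(m+78+147.3)*AX+corr
    return (R.T@(G-T)/1000).round(4),np.degrees(Ro.from_matrix(R.T@Rg).as_rotvec()).round(2)
E
python3 - <<'E'
from h import *
T,R,s=tool();print(T,s['t'],s['contact_force'],s['gripper_width']*88);print(goal(81),ORG,AX)
w=arm.capture('wrist');save(w,'w4.png')
E
```

```text
t: 7.9
tcp_pos: [496.4, -131.9, 372.6]
eef_rot: [-0.0, 0.07, 0.998, 0.0]
contact_force: [-0.1, -0.1, -2.0]
gripper_width: 0.284
[ 496.43352462 -131.85974332  372.57240989] 7.9 [-0.09372618 -0.08852563 -2.01007356] 24.96902008095898
(array([0.1152, 0.3264, 0.0375]), array([-1.000e-02, -2.522e+01, -8.000e-02])) [557.10538048 189.39347124  57.98142349] [-0.4218561   0.05883758  0.90475166]
```

View pics/w4.png

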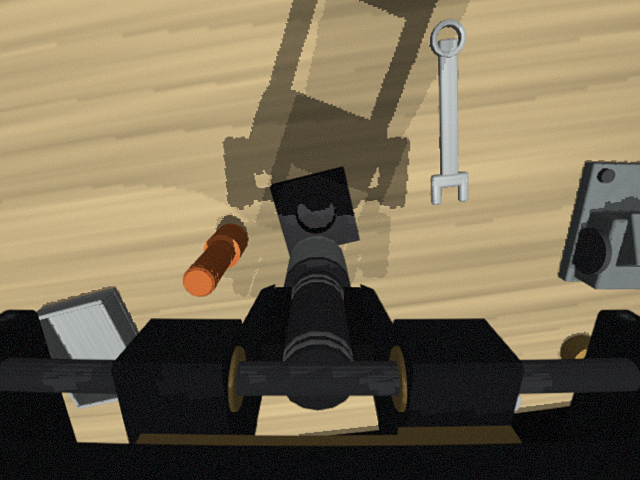

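The coupler hangs straight in the jaws, at (318,330), clear of the stand. Now to the pre-insertion pose, 35 mm off the tip along the axis.

```bash
python3 -m jog '[[0.017,0.045,0,0,-4,0,1],[0.034,0.09,0,0,-8,0,1],[0.05,0.14,0,0,-12,0,1],[0.07,0.19,0.01,0,-17,0,1],[0.09,0.24,0.02,0,-22,0,1],[0.105,0.29,0.03,0,-25.2,0,1],[0.1152,0.3264,0.0375,0,-25.2,0,1],[0.1152,0.3264,0.0375,0,-25.2,0,1],[0.1152,0.3264,0.0375,0,-25.2,0,1],[0.1152,0.3264,0.0375,0,-25.2,0,1]]'
python3 - <<'E'
from h import *
T,R,s=tool();print(T,s['t'],s['contact_force'],s['moment'],s['gripper_width']*88);print(goal(81),goal(50))
a=arm.capture('wrist');c=arm.capture('side');d=arm.capture('top')
g=T+147.3*R[:,2];m=g+78*R[:,2]
print('mouth est',m)
for n,p in(('w',a),('s',c),('t',d)): print(n,'mouth',proj(p,m),'tip',proj(p,tip),'orgcollar',proj(p,tip-20*AX),'top',proj(p,g-34*R[:,2]))
def cr(p,h): u,v=proj(p,(m+tip)/2).astype(int);v=min(v,480-h);print(u-h,v-h);return cv2.resize(p['img'][v-h:v+h,u-h:u+h,::-1],(400,400),interpolation=2)
cv2.imwrite('pics/pre.png',np.hstack([cr(a,100),cr(c,40)]))
E
```

```text
t: 9.2
tcp_pos: [428.3, 206.5, 335.5]
eef_rot: [0.218, 0.069, 0.973, -0.015]
contact_force: [-0.1, 0.5, -2.2]
gripper_width: 0.28
[428.29883874 206.51022075 335.45238543] 9.2 [-0.14690863  0.50348347 -2.18561271] [0.10437302 0.36137512 0.03814573] 24.66847529475039
(array([0.0006, 0.0008, 0.0001]), array([-0.08,  0.01, -0.15])) (array([0.0006, 0.0009, 0.0311]), array([-0.08,  0.01, -0.15]))
mouth est [523.34211884 192.95297921 131.63122336]
w mouth [315.69157464 260.20454837] tip [317.53816004 241.77684393] orgcollar [317.57317211 233.74759371] top [313.94383742 384.89688353]
s mouth [306.07290238 190.70723292] tip [311.54333983 201.38166652] orgcollar [314.71106478 207.41910482] top [287.2862226  154.87999645]
t mouth [223.20863757 253.1827983 ] tip [226.27957332 248.564485  ] orgcollar [228.24538228 245.93695165] top [209.73147156 271.1496696 ]
216 150
268 156
```

View pics/pre.png

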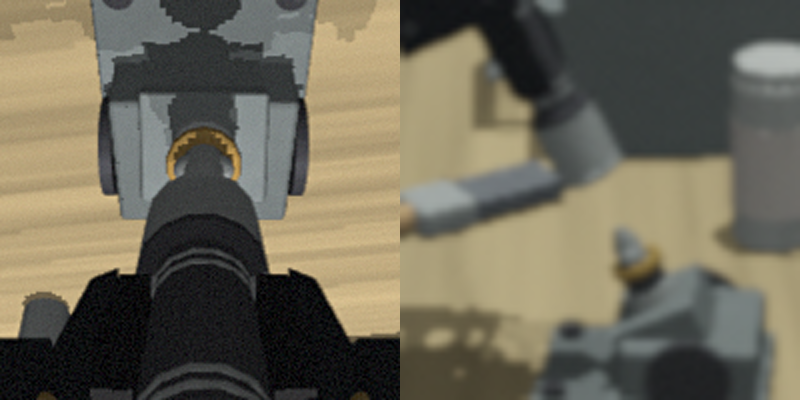

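The tip, seen at side (313,203), lies on the coupler's axis line. In the wrist view the collar is centred under the coupler at column 203 of the crop, against a predicted 203. Feeding down along the axis.

```bash
python3 -m jog '[[0.0006,0.0008,0.01,0,0,0,1],[0.0006,0.0008,0.018,0,0,0,1],[0.0006,0.0008,0.025,0,0,0,1],[0.0006,0.0008,0.03,0,0,0,1],[0.0006,0.0008,0.034,0,0,0,1],[0.0006,0.0008,0.037,0,0,0,1],[0.0006,0.0008,0.04,0,0,0,1],[0.0006,0.0008,0.042,0,0,0,1],[0.0006,0.0008,0.042,0,0,0,1],[0.0006,0.0008,0.042,0,0,0,1]]'
cat > st.py <<'E'
from h import *
T,R,s=tool();print(T,s['t'],'F tool',(R.T@s['contact_force']).round(2),'M tool',(R.T@s['moment']).round(2),'w',s['gripper_width']*88)
print('m~',((T-ORG)@AX-225.3).round(1),goal(20))
E
python3 st.py
```

```text
t: 10.6
tcp_pos: [445.6, 204.9, 297.3]
eef_rot: [0.218, 0.069, 0.973, -0.015]
contact_force: [0.3, -0.2, -3.0]
gripper_width: 0.283
[445.61894019 204.91651855 297.3230329 ] 10.6 F tool [ 0.99 -0.19  2.81] M tool [0.04 0.41 0.06] w 24.932234863013804
m~ 39.2 (array([0.0001, 0.    , 0.0192]), array([-0.07,  0.03, -0.17]))
```

```bash
python3 -m jog '[[0,0,0.002,0,0,0,1],[0,0,0.004,0,0,0,1],[0,0,0.006,0,0,0,1],[0,0,0.008,0,0,0,1],[0,0,0.0095,0,0,0,1],[0,0,0.011,0,0,0,1],[0,0,0.0125,0,0,0,1],[0,0,0.014,0,0,0,1],[0,0,0.014,0,0,0,1],[0,0,0.014,0,0,0,1]]'
python3 st.py
```

```text
t: 11.85
tcp_pos: [451.3, 204.0, 284.4]
eef_rot: [0.217, 0.069, 0.973, -0.016]
contact_force: [-5.8, -0.3, 0.0]
gripper_width: 0.282
[451.26667285 204.04925835 284.41208778] 11.85 F tool [ 5.12 -1.15 -2.45] M tool [0.15 1.17 0.03] w 24.820382291203806
m~ 25.1 (array([-0.0002,  0.0001,  0.0051]), array([-0.09, -0.02, -0.16]))
```

The axial load is about 5 N and matches the balls. A side load of +4 N along tool x suggests a small offset, so I shift 1 mm with it while pushing on.

```bash
python3 -m jog '[[0.001,0,0.001,0,0,0,1],[0.001,0,0.0025,0,0,0,1],[0.001,0,0.004,0,0,0,1],[0.001,0,0.0055,0,0,0,1],[0.001,0,0.007,0,0,0,1],[0.001,0,0.008,0,0,0,1],[0.001,0,0.0085,0,0,0,1],[0.001,0,0.0085,0,0,0,1],[0.001,0,0.0085,0,0,0,1],[0.001,0,0.0085,0,0,0,1]]'
python3 st.py
```

```text
t: 13.1
tcp_pos: [454.3, 203.7, 277.0]
eef_rot: [0.218, 0.069, 0.973, -0.016]
contact_force: [-6.3, -1.7, 7.8]
gripper_width: 0.283
[454.29111907 203.67894243 276.95438102] 13.1 F tool [ 2.04 -2.61 -9.6 ] M tool [0.47 0.77 0.05] w 24.8934028280746
m~ 17.0 (array([-0.0006,  0.0001, -0.003 ]), array([-0.08,  0.05, -0.16]))
```

```bash
python3 -m jog '[[0,0,0.001,0,0,0,1],[0,0,0.002,0,0,0,1],[0,0,0.003,0,0,0,1],[0,0,0.003,0,0,0,1],[0,0,0.003,0,0,0,1],[0,0,0.003,0,0,0,1],[0,0,0.003,0,0,0,1],[0,0,0.003,0,0,0,1],[0,0,0.003,0,0,0,1],[0,0,0.003,0,0,0,1]]'
python3 st.py
```

```text
t: 14.35
tcp_pos: [455.5, 204.0, 276.8]
eef_rot: [0.219, 0.069, 0.973, -0.016]
contact_force: [-25.2, -1.3, 30.7]
gripper_width: 0.28
[455.49177144 203.98971583 276.75986879] 14.35 F tool [  9.2   -4.82 -38.31] M tool [1.1  1.98 0.02] w 24.66305352404169
m~ 16.4 (array([ 0.0003, -0.0004, -0.0036]), array([-0.07,  0.15, -0.14]))
```

This is a hard stop: the force rose by about 29 N over 0.6 mm, so the collar is bottomed. I ease to a moderate hold.

```bash
python3 -m jog '[[0.001,-0.0003,0.001,0,0,0,1],[0.001,-0.0003,0.001,0,0,0,1],[0.001,-0.0003,0.001,0,0,0,1],[0.001,-0.0003,0.001,0,0,0,1],[0.001,-0.0003,0.001,0,0,0,1],[0.001,-0.0003,0.001,0,0,0,1],[0.001,-0.0003,0.001,0,0,0,1],[0.001,-0.0003,0.001,0,0,0,1],[0.001,-0.0003,0.001,0,0,0,1],[0.001,-0.0003,0.001,0,0,0,1]]'
python3 st.py
python3 - <<'E'
from h import *
a=arm.capture('wrist');c=arm.capture('side');T,R,s=tool();m=ORG+17*AX
def cr(p,h): u,v=proj(p,m+20*AX).astype(int);return cv2.resize(p['img'][v-h:v+h,u-h:u+h,::-1],(400,400),interpolation=2)
cv2.imwrite('pics/fin.png',np.hstack([cr(a,100),cr(c,40)]))
E
```

```text
t: 15.6
tcp_pos: [455.2, 204.0, 276.8]
eef_rot: [0.22, 0.069, 0.973, -0.015]
contact_force: [-13.6, -1.4, 15.5]
gripper_width: 0.281
[455.1843621  204.01927753 276.81187494] 15.6 F tool [  5.28  -3.32 -19.65] M tool [ 0.58  1.25 -0.01] w 24.722508907002528
m~ 16.5 (array([ 0.    , -0.0004, -0.0035]), array([-0.05,  0.24, -0.14]))
```

View pics/fin.png

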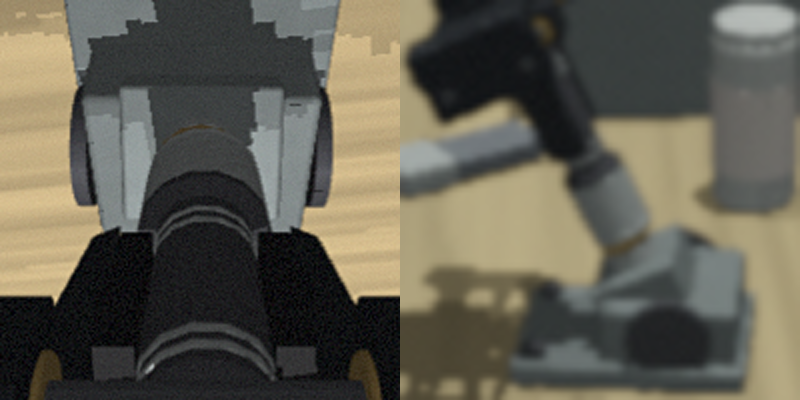

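The coupler sits square over the nipple, with only a thin rim of brass collar under its mouth at (625,243). The hold force is about 22 N, the pose is steady and the grip width is 24.7 mm. Handing in.

```bash
python3 -c "
from plant import arm
s=arm.read_state();print(s['t'],s['contact_force'],abs(s['joint_velocities']).max(),s['gripper_width']*88)
print(arm.close_job())"
```

```text
15.7 [-13.73092782   0.79625598  14.82319235] 0.0007835922680241539 24.572960437479885
the job is handed in; nothing more can be done
None
```

I took the dark coupler from its black stand, pushed it along the tilted axis onto the nipple, and handed the job in at 15.7 s, still gripping it. No verdict is reported, so what follows is from my own checks.

**Seating:** the mouth sits about 16.5 mm above the nipple's origin, where 17 mm is fully home. The axial load was about 5 N at the balls and 12 N at the spring. It then jumped to about 41 N over 0.6 mm of travel, which is the hard stop. The last pictures show the coupler seated squarely with only a thin rim of the collar visible.

**Hold at hand-in:** the axial push is about 22 N, against the spring's 11.5 N at full travel. The jaws are at 24.6 mm on the barrel, set to 50 N, and the arm was at rest.

**Limits of these checks:**
- A side load of about 4 N along tool x remains, and I could only partly reduce it.
- The ball snap was not observed directly. I inferred it from the depth and the forces.
- The coupler's top triangulated at 116 mm, where the text gives 120 mm.
- I did not re-measure the bystanders at the end. I noticed no unexpected contact forces, and nothing looked displaced in the pictures.

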